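# Pour the walnuts from the nut carousel into a bowl off the stack

### The arm

A 6-joint arm with a two-finger parallel gripper is mounted at the origin on the work surface. World frame = base frame: x ahead of the robot, y to its left, z up, the work surface at z = 0. Lengths are in m, angles in rad, forces in N, time in s.
With the tool pointing down it reaches from about 0.35 to 0.775 m from the base axis. Payload 5.5 kg.
Tool frame: the origin (TCP) lies at the very end of the fingers, on their centre line; the grasp point (between the pads) lies 19 mm behind it; z points along the fingers, y is the line along which they close (so a half turn about z gives the same grasp; the last joint's range is limited). The gripper opens to 85 mm and grips with 20 to 120 N. Pads are 22 mm wide; open, the fingers measure 114 mm over their backs; the gripper's body (76 mm by 85 mm) begins 54 mm behind the grasp point. The pads swing forward as they close: fully open they stand 13 mm farther back than shut.
Start: joints at [1.192, 0.313, 0.046, 1.304, 0, 1.431], TCP at [0.136, 0.559, 0.231] pointing down, gripper open.
Joint ranges: [-2.76, 2.76], [-0.86, 1.69], [-1.03, 1.26], [-2.2, 2.34], [-1.47, 1.5], [-3.14, 3.14]. Speed limits (rad/s): [2.57, 2.57, 3.14, 3.14, 3.14, 3.14].

### API

Orientations are given as a unit quaternion [w, x, y, z].
In Python, from workcell import get_state, read_camera, hand_in gives the robot as it stands.
- The arm moves only by the tool send_rows, never from a script. Its argument "increments" is a list of rows, each an object of numbers: "dx", "dy", "dz": the shift along the world's x, y, z in units of 25 mm (1.0 is 25 mm); "roll": the turn about the world's z in units of 8 degrees (1.0 is 8 degrees); "claw": the opening, from -1 (shut) to 1 (fully open). In form: [{"dx": .., "dy": .., "dz": .., "roll": .., "claw": ..}, ...]. A call has exactly 5 rows; each row is the pose to reach, as a shift and turn from the pose commanded when the call began; what a row does not reach only later rows make up. A row lasts 1/8 s, in which the tool goes at most 62.5 mm and 10.7 degrees, less where a joint would pass 70% of its speed; a pose out of reach is approached as far as the arm can. A call with a gripper value outside its range is refused whole. The fingers move at their own pace and stop on an object; "grip_force" is the grip in N (left out, the last holds). Time passes only in rows, so rows that repeat a pose let the fingers close, or fill a call up. It gives the time, the measured TCP pose, the force, the opening and the grip force at its end, in the units of the state.
- get_state(): the state, without advancing time (a new reading comes with each control period).
- read_camera(name): name is "scene" or "top" or "wrist"; returns a dict with "image" (420x560x3 uint8, blue, green, red), "fx", "fy", "cx", "cy" (pixels), "dist_coeffs" ([k1, k2, p1, p2, k3] as OpenCV has them; the pictures are not rectified), "world_to_cam" (4x4, takes a point from world to camera coordinates). Camera axes: x right, y up, looking along -z (the intrinsics and any distortion apply to the point x, -y, -z); pixel columns grow to the right and rows downward; lengths in m; the calibration is good to about 2 mm. A picture is of the moment at which its call begins. There is no depth.
- hand_in(): hands the job in; it is judged then, once.
The state is a dict: "clock": time; "joint_pos": joint angles; "qvel": joint speeds; "tau": joint torques, N m; "tcp_pos": TCP position; "orientation": TCP orientation; "wrist_force": force on the tool from outside, world axes, zero at the start; "ft_torque": the same for the moment, N m; "finger_gap": finger opening in m; "grip_force": force on a finger pad.
Only numpy, scipy, OpenCV 4.12 (cv2) and the standard library are available. Lean on these libraries where they do the work, as an engineer would, in place of code of your own. Each camera call takes 0.05 s, during which the arm holds its last target. There are 200 camera calls.

### The job

Lift the top bowl straight off the nested stack, leaving the bowls beneath it in place, and stand it upright on the granite below the spout of the nut carousel, where the nuts will fall. Turn the carousel by its knob until the compartment with the three walnuts (the largest nuts) faces the spout, then lift the rear handle to tip the carousel until all three walnuts have rolled into the bowl, and lower it gently back to level. Keep the other nuts in the carousel and leave the mug, the wooden spoon and the tongs where they are.

Things in the scene. Friction and masses are not known exactly. Their poses are not given: they have to be found in the camera images.
- bowl_top: Topmost of three identical double-walled stainless bowls nested upright on the granite. 55 mm high, outer diameter 124 mm, 160 g; the rim is an upright band 9 mm thick (inner diameter 106 mm) from 31 to 55 mm height; below it the body steps in and tapers to an 80 mm foot. Origin: centre of the underside, z up.
- bowl_mid: Middle bowl of the stack, same make and origin, 24 mm below the top bowl, whose band rests on this bowl's rim: only the band (24 mm) of the top bowl shows, and a finger reaching deeper than that beside it would grip two bowls. Stays in place.
- bowl_low: Bottom bowl of the stack, standing on the granite, same make and origin; stays in place.
- stand: Dark steel stand of the nut carousel, fixed on the granite. Origin: on the granite's top face, under the wheel's axis; z up, -x towards the spout, +x towards the rear handle. Its legs lie at y = 100 to 124 mm either side, x = -90 to 100 mm, up to 164 mm high; the space in front of and under the spout (x below -90 mm) is free.
- pivot (a point): Middle of the level pivot about which the round steel pan (outer diameter 185 mm) tips; the pivot runs along the stand's y axis at x = -60 mm, z = 140 mm of the stand's frame, level with the wheel's floor. The pan's rim is 39 mm above the pivot when level.
- lip (a point): Middle of the end of the spout: a straight chute 82 mm wide with 25 mm side walls, its floor ending at this point, 68 mm in front of the pivot; underside 3 mm lower, 134 mm above the granite when level and about 90 mm when tipped 0.7 rad. Moves with the pan.
- under_spout (a point): Point on the granite's top face in front of and below the spout's lip, at x = -165 mm of the stand's frame: what is poured lands round here, so the bowl's centre belongs here.
- knob (a point): Middle of the round wooden knob on top of the wheel, on the wheel's axis: 38 mm diameter, side wall from 19 mm below to 14 mm above this point, narrow neck below. The dividers and nuts end 28 mm below this point, the pan's rim 21 mm below. Turning the knob turns the wheel.
- wheel: Steel divider wheel lying in the pan, turning without end about its upright axis (held on a spindle, it cannot be lifted out). Origin: on the axis, at its floor's top. Four 90-degree compartments, open at the outside, where the pan's wall closes them except at the spout. Its -x axis points through the middle of the walnuts' compartment. Friction of 0.1 to 0.3 N m: it stays where left.
- walnut_bay (a point): Middle of the outer opening of the walnuts' compartment, 88 mm from the wheel's axis, moving with the wheel, 15 mm above its floor.
- spout (a point): Middle of the gap in the pan's wall where the chute begins, 88 mm from the wheel's axis, 15 mm above the wheel's floor; moves with the pan.
- handle (a point): Middle of the wooden sleeve of the rear handle: a level round bar 16 mm in diameter and 76 mm long, along the stand's y axis, with 51 mm free between it and the pan's wall. Level, it is 212 mm behind the pivot and 16 mm above it, and moves on an arc about the pivot as the pan tips. Lifting it takes 3 to 5 N.
- pan (a joint): Tip of the carousel (rad): 0 = level, resting on its stop; grows as the handle rises and the spout dips; stop at 0.75. It falls back to 0 by its own weight when let go. The walnuts roll out between about 0.3 and 0.7; now and then one lodges at the spout until the tip is eased and repeated.
- walnut1: Walnut, the largest kind: rounded, 29 mm in diameter and high, 14 g, origin at its middle. The three walnuts share one compartment.
- walnut2: Walnut, as walnut1.
- walnut3: Walnut, as walnut1.
- hazelnut1: Hazelnut, small and round, 19 mm, origin at its middle; in another compartment, stays in the carousel.
- hazelnut2: Hazelnut, as hazelnut1.
- pecan1: Pecan in its shell, oblong, 36 mm long and 20 mm thick, origin at its middle; in another compartment, stays in the carousel.
- pecan2: Pecan, as pecan1.
- mug: White mug, 82 mm in diameter, 95 mm high, with a handle, standing on the round yellow trivet; origin at the centre of its underside. Bystander.
- mwiko: Heavy wooden cooking spoon with a flat paddle (mwiko), 387 mm long, lying on the granite near the robot; origin near the middle of its handle, x towards the paddle. Bystander.
- tongs: Closed steel kitchen tongs, 226 mm long, 25 mm wide, lying on the granite at the far side; origin at their middle. Bystander.

How it is judged:
By the outcome, as a careful person would: the job done as asked, in the order asked, and still so for the second after the job is handed in, with the robot touching nothing.
It also fails if it takes over 72 s, if anything falls off the work surface, if the arm or the gripper's body presses on something with over 40 N, if the wrist force passes 120 N, or if a joint passes its speed limit or range.

## Working session

There is one attempt and no reset: what is moved stays moved. The work goes in short steps, Python scripts to look and compute and a tool call to move; the robot and the scene stay as the last step left them, time stands still between calls to the robot, and variables do not carry over. Pictures are saved under pics/ and viewed, at most 10 in all, crops included, and the job is handed in when it is done.

Besides the shell and the picture viewer there is one more tool, called after "Emit:" by a JSON object that holds its "api" and its "payload", one argument or row to a line. send_rows: Moves the arm, as the interface text tells. Its arguments: {"type":"object","properties":{"increments":{"type":"array","items":{"type":"object","properties":{"dx":{"type":"number"},"dy":{"type":"number"},"dz":{"type":"number"},"roll":{"type":"number"},"claw":{"type":"number"}}}},"grip_force":{"type":"number"}},"required":["increments"]}

```bash
ls; mkdir -p pics
python3 - <<'E'
from workcell import *
import cv2,pickle
s=get_state();print(s)
d={}
for n in("scene","top"):
    c=read_camera(n);d[n]=c;cv2.imwrite(f"pics/{n}0.png",c["image"]);print(n,c["fx"],c["cx"],c["cy"],c["dist_coeffs"],c["world_to_cam"])
pickle.dump(d,open("cams.pkl","wb"))
E
```

```text
pics
{'clock': 0.0, 'joint_pos': array([1.19238572e+00, 3.14036417e-01, 4.50113245e-02, 1.30357354e+00,
       3.09267288e-06, 1.43116310e+00]), 'qvel': array([ 0.00087607,  0.00067494, -0.00053966, -0.00094595, -0.0004865 ,
       -0.00066347]), 'tau': array([ 6.27080613e-05, -4.80628896e+01,  2.98531079e+01,  1.93609216e-02,
       -1.45004640e-05, -9.46326622e-06]), 'tcp_pos': array([0.13584265, 0.55822568, 0.23040158]), 'orientation': array([-2.32311119e-04,  1.19105226e-01,  9.92881228e-01, -8.70692873e-04]), 'wrist_force': array([0.65959158, 0.2303502 , 0.0029436 ]), 'ft_torque': array([-0.02713381, -0.05307441,  0.00580645]), 'grip_force': 0.0, 'finger_gap': 0.08529342586274387}
scene 380.93371190451364 284.2426904954976 209.27638935622133 [0.03106605 0.         0.         0.         0.        ] [[ 0.50812929  0.86119888 -0.01187918 -0.30122699]
 [-0.5508477   0.3355551   0.76417903  0.19029768]
 [ 0.66209624 -0.38175813  0.6448948  -1.5491773 ]
 [ 0.          0.          0.          1.        ]]
top 400.8568678964369 278.35992620659385 216.7779215644111 [-0.04640642  0.          0.          0.          0.        ] [[-0.0234834  -0.99971077  0.00518617  0.00491689]
 [ 0.99213291 -0.02266669  0.12311993 -0.56664371]
 [-0.12296677  0.00803665  0.99237825 -0.94343355]
 [ 0.          0.          0.          1.        ]]
```

View pics/top0.png

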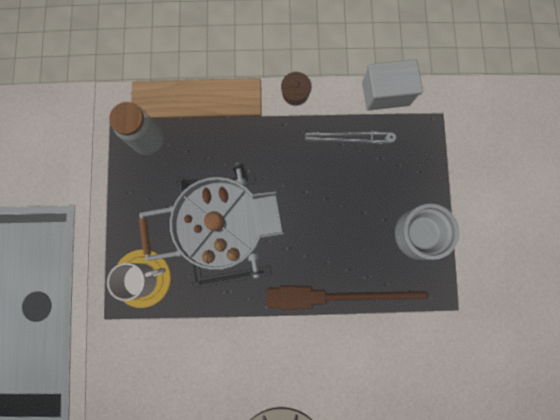

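View pics/scene0.png

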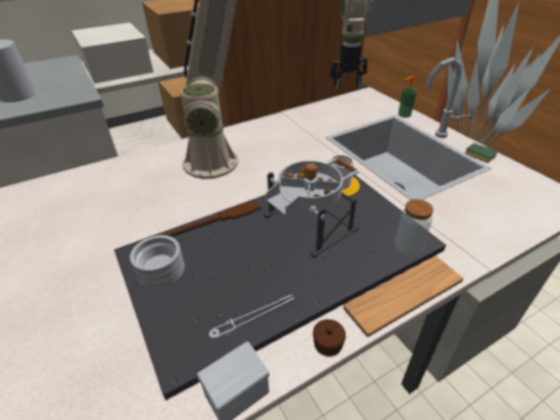

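Top view: the bowl stack is at about (427,233), the carousel knob at (213,221), the spout lip at about (281,213), the handle at (145,236), and the walnuts at (220,245), (208,257) and (233,254), on the side facing the robot. The scene view confirms this layout. Next I'll zoom in for the details.

```bash
cat > h.py <<'E'
import numpy as np,cv2,pickle
def ray(c,u,v):
    K=np.array([[c["fx"],0,c["cx"]],[0,c["fy"],c["cy"]],[0,0,1]])
    p=cv2.undistortPoints(np.array([[[u,v]]],float),K,np.array(c["dist_coeffs"]))[0,0]
    M=np.array(c["world_to_cam"]);R=M[:3,:3];t=M[:3,3]
    return -R.T@t, R.T@np.array([p[0],-p[1],-1.])
def atz(c,u,v,z):
    o,d=ray(c,u,v);return o+d*(z-o[2])/d[2]
def proj(c,P):
    P=np.atleast_2d(P);M=np.array(c["world_to_cam"]);q=P@M[:3,:3].T+M[:3,3];q=q*[1,-1,-1]
    K=np.array([[c["fx"],0,c["cx"]],[0,c["fy"],c["cy"]],[0,0,1]])
    return cv2.projectPoints(q,np.zeros(3),np.zeros(3),K,np.array(c["dist_coeffs"]))[0][:,0]
def tri(cs,ps):
    A=np.zeros((3,3));b=np.zeros(3)
    for c,p in zip(cs,ps):
        o,d=ray(c,*p);d/=np.linalg.norm(d);N=np.eye(3)-np.outer(d,d);A+=N;b+=N@o
    return np.linalg.solve(A,b)
E
python3 - <<'E'
import pickle,cv2,numpy as np
d=pickle.load(open("cams.pkl","rb"))
t=d["top"]["image"];s=d["scene"]["image"]
f=lambda i,x,y,w,h:cv2.resize(i[y:y+h,x:x+w],(400,300),interpolation=cv2.INTER_CUBIC)
o=np.vstack([np.hstack([f(t,130,155,160,120),f(t,387,195,80,60)]),np.hstack([f(s,255,145,120,90),f(s,117,225,80,60)])])
cv2.imwrite("pics/z.png",o)
E
```

```text
(no output)
```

View pics/z.png

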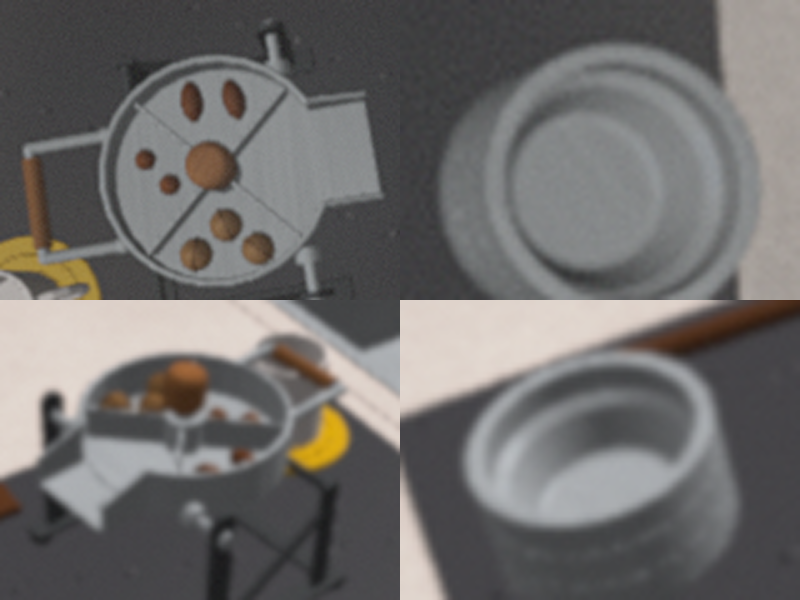

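The crops show these features:
- **Knob:** top at crop (211,166).
- **Sleeve:** ends at (30,157) and (42,248).
- **Lip corners:** (365,95) and (382,195).
- **Walnuts:** around (226,237).
- **Bowl rim:** left edge at x=485, right edge at 760, top at y=43.

I'll fit the model to these.

Run:
```python
from h import *
from scipy.optimize import least_squares as LS
d=pickle.load(open("cams.pkl","rb"));T,S=d["top"],d["scene"]
a=np.linspace(0,2*np.pi,361)
circ=lambda p,r:np.c_[p[0]+r*np.cos(a),p[1]+r*np.sin(a),np.full(361,p[2])]
def rb(p):
    t=proj(T,circ(p,.062));s=proj(S,circ(p,.062))
    return np.r_[t[:,0].min()-404,t[:,0].max()-459,t[:,1].min()-203.6,s[:,0].min()-130,s[:,0].max()-181.4,s[:,1].min()-235,s[:,1].max()-270.4]
r=LS(rb,[.55,-.33,.12],x_scale=.01);print("bowl rim",r.x.round(4),r.fun.round(1))
def W(q,P):
    P=np.atleast_2d(np.array(P,float));c,s=np.cos(q[3]),np.sin(q[3])
    return np.c_[q[0]+c*P[:,0]-s*P[:,1],q[1]+s*P[:,0]+c*P[:,1],q[2]+P[:,2]]
def rs(q):
    kt=W(q,[[0,0,.214],[.152,.038,.156],[.152,-.038,.156]])
    t=proj(T,kt)-[[214.4,221.4],[146.8,254.2],[142,217.8]]
    s=proj(S,kt)-[[311.1,166.6],[337.5,160],[354.9,169]]
    s2=proj(S,kt)-[[311.1,166.6],[354.9,169],[337.5,160]]
    if abs(s2).sum()<abs(s).sum(): s=s2
    k=W(q,[0,0,.179])[0];rt=proj(T,circ(k,.0925))
    return np.r_[t.ravel(),s.ravel(),rt[:,0].min()-169.2,rt[:,1].min()-177,rt[:,1].max()-269]
for y in(1.4,):
    r=LS(rs,[.55,.15,.0,y],x_scale=.01);q=r.x;print("stand",q.round(4),r.fun.round(1))
for n,p in dict(under=[-.165,0,0],knob=[0,0,.2],handle=[.152,0,.156],lip=[-.128,0,.137]).items():print(n,W(q,p)[0].round(4))
print("lip px",proj(T,W(q,[[-.128,.041,.162],[-.128,-.041,.162]])).round(1), "seen",(276,193),(282.8,233))
print("knob tri",tri([T,S],[(214.4,221.4),(311.1,166.6)]).round(4))
k=W(q,[0,0,.2])[0]
for w in((226,225),(197,254),(258,248)):
    p=atz(T,130+w[0]/2.5,155+w[1]/2.5,q[2]+.155);v=p-k;print("walnut",p.round(3),np.degrees(np.arctan2(v[1],v[0])).round(1))
for w in((137,105),(302,235),(285,90),(152,253)):
    p=atz(T,130+w[0]/2.5,155+w[1]/2.5,q[2]+.172);v=p-k;print("div",np.hypot(*v[:2]).round(3),np.degrees(np.arctan2(v[1],v[0])).round(1))
print("spout dir",np.degrees(q[3]).round(1)-180)
```

```text
bowl rim [ 0.5165 -0.3433  0.1301] [-1.2 -0.9 -0.8 -0.4 -2.2  0.  -0.4]
stand [0.5364 0.1193 0.0299 1.7125] [-1.7 -0.9 -0.3 -0.2 -0.1 -0.2 -1.8 -0.  -0.8 -0.4 -0.7  1.   0.2  0.2
  0.1]
under [ 0.5597 -0.044   0.0299]
knob [0.5364 0.1193 0.2299]
handle [0.515  0.2698 0.1859]
lip [ 0.5545 -0.0074  0.1669]
lip px [[281.8 232.9]
 [275.2 193.8]] seen (276, 193) (282.8, 233)
knob tri [0.5368 0.1201 0.2428]
walnut [0.493 0.113 0.185] -171.8
walnut [0.469 0.137 0.185] 165.4
walnut [0.473 0.087 0.185] -152.9
div 0.084 49.3
div 0.088 -128.0
div 0.086 -41.9
div 0.083 142.4
spout dir -81.9
```

Every fit agrees to within about 2 px, and the granite top is at z≈0.030. Next I'll travel high towards the bowl stack.

Emit:
{"api": "send_rows", "payload": {
  "increments": [
    {"dx": 1, "dy": -1, "dz": 2, "roll": 0.5, "claw": 1},
    {"dx": 3, "dy": -3, "dz": 4, "roll": 1, "claw": 1},
    {"dx": 5, "dy": -5, "dz": 5, "roll": 1.5, "claw": 1},
    {"dx": 7, "dy": -7, "dz": 5, "roll": 2.1, "claw": 1},
    {"dx": 9, "dy": -9, "dz": 5, "roll": 2.7, "claw": 1}
  ],
  "grip_force": 50
}}

```text
clock: 0.72
tcp_pos: [0.3268, 0.3679, 0.3544]
orientation: [0.001, -0.071, 0.997, 0.0]
wrist_force: [0.5, 1.2, -0.5]
finger_gap: 0.0854
grip_force: 0.0
```

```bash
python3 -c "
from workcell import *
from scipy.spatial.transform import Rotation as R
import numpy as np
s=get_state();w=s['orientation'];y=R.from_quat([w[1],w[2],w[3],w[0]]).as_matrix()[:,1];print(s['clock'],s['tcp_pos'],np.degrees(np.arctan2(y[1],y[0])),s['joint_pos'],s['finger_gap'])"
```

```text
0.725 [0.32680275 0.36785038 0.3543588 ] 98.11024558765807 [6.81086757e-01 1.44337991e-01 1.27628848e-01 1.55283795e+00
 3.84877477e-05 5.39536647e-01] 0.0854369848836308
```

Emit:
{"api": "send_rows", "payload": {
  "increments": [
    {"dx": 1, "dy": -2.2, "dz": 0, "roll": 0, "claw": 1},
    {"dx": 2, "dy": -4.4, "dz": 0, "roll": 0, "claw": 1},
    {"dx": 3, "dy": -6.6, "dz": 0, "roll": 0, "claw": 1},
    {"dx": 4, "dy": -8.8, "dz": 0, "roll": 0, "claw": 1},
    {"dx": 5, "dy": -11, "dz": 0, "roll": 0, "claw": 1}
  ]
}}

```text
clock: 1.35
tcp_pos: [0.451, 0.0922, 0.3536]
orientation: [-0.0, -0.069, 0.998, 0.0]
wrist_force: [1.5, 0.9, -0.2]
finger_gap: 0.0853
grip_force: 0.0
```

Emit:
{"api": "send_rows", "payload": {
  "increments": [
    {"dx": 0.5, "dy": -2.2, "dz": 0, "roll": 0, "claw": 1},
    {"dx": 1, "dy": -4.4, "dz": 0, "roll": 0, "claw": 1},
    {"dx": 1.2, "dy": -6.6, "dz": 0, "roll": 0, "claw": 0.5},
    {"dx": 1.5, "dy": -8.8, "dz": 0, "roll": 0, "claw": 0.2},
    {"dx": 1.5, "dy": -11, "dz": -1, "roll": 0, "claw": 0}
  ]
}}

```text
clock: 1.98
tcp_pos: [0.489, -0.1832, 0.3296]
orientation: [0.001, -0.069, 0.998, -0.001]
wrist_force: [0.6, -0.1, -0.9]
finger_gap: 0.0424
grip_force: 0.0
```

Emit:
{"api": "send_rows", "payload": {
  "increments": [
    {"dx": 0, "dy": -2.2, "dz": -1, "roll": 0, "claw": 0},
    {"dx": 0, "dy": -4.4, "dz": -2, "roll": 0, "claw": 0},
    {"dx": 0, "dy": -6.6, "dz": -3, "roll": 0, "claw": 0},
    {"dx": 0, "dy": -7.3, "dz": -4, "roll": 0, "claw": 0},
    {"dx": 0, "dy": -7.3, "dz": -4.8, "roll": 0, "claw": 0}
  ]
}}

```text
clock: 2.6
tcp_pos: [0.4872, -0.365, 0.2064]
orientation: [-0.001, -0.068, 0.998, 0.001]
wrist_force: [-0.4, -0.0, 0.5]
finger_gap: 0.043
grip_force: 0.0
```

```bash
cat > st.py <<'E'
from workcell import *
from scipy.spatial.transform import Rotation as R
import numpy as np,sys,cv2
s=get_state();w=s['orientation'];y=R.from_quat([w[1],w[2],w[3],w[0]]).as_matrix()[:,1]
print(s['clock'],s['tcp_pos'].round(4),np.degrees(np.arctan2(y[1],y[0])).round(1),s['joint_pos'].round(2),s['finger_gap'],s['wrist_force'].round(1))
E
python3 st.py; python3 -c "
from workcell import *;import cv2
cv2.imwrite('pics/w1.png',read_camera('wrist')['image'])"
```

```text
2.6 [ 0.4872 -0.365   0.2064] 97.8 [-0.77  0.39  0.09  1.28 -0.   -0.91] 0.04298942600451305 [-0.4 -0.   0.5]
```

View pics/w1.png

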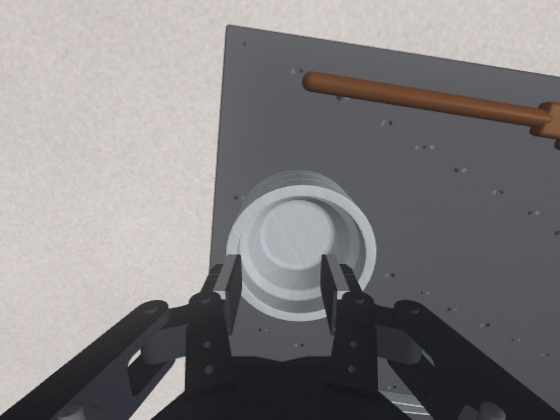

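The wrist view shows the top rim with its outer edge at u 227 to 376 and v 186 to 321. The fingers sit across the near-left part of it. I'll refine the bowl's position from this.

Run:
```python
from h import *
from workcell import *
from scipy.optimize import least_squares as LS
C=read_camera("wrist");a=np.linspace(0,2*np.pi,361)
for z in(.13,.1315,None):
    def f(p):
        zz=p[2] if z is None else z
        t=proj(C,np.c_[p[0]+.062*np.cos(a),p[1]+.062*np.sin(a),np.full(361,zz)])
        return np.r_[t[:,0].min()-227,t[:,0].max()-376,t[:,1].min()-186,t[:,1].max()-321]
    r=LS(f,[.5165,-.343,.13],x_scale=.01);print(r.x.round(4),r.fun.round(1))
s=get_state();print(s['clock'],s['tcp_pos'].round(4))
t=proj(C,[s['tcp_pos']]);print(t)
```

```text
[ 0.5146 -0.3414  0.13  ] [-1.4  1.4 -1.1  1.7]
[ 0.5141 -0.3416  0.13  ] [-1.9  1.9 -1.4  2.3]
[ 0.5163 -0.3408  0.1257] [ 0.1 -0.1 -0.1  0.1]
2.7 [ 0.4865 -0.3627  0.2053]
[[281.11482263 271.25066337]]
```

Emit:
{"api": "send_rows", "payload": {
  "increments": [
    {"dx": 0.8, "dy": -0.8, "dz": -0.5, "roll": 0, "claw": 0},
    {"dx": 1.48, "dy": -1.45, "dz": -1.2, "roll": 0, "claw": 0},
    {"dx": 1.48, "dy": -1.45, "dz": -2, "roll": 0, "claw": 0},
    {"dx": 1.48, "dy": -1.45, "dz": -2, "roll": 0, "claw": 0},
    {"dx": 1.48, "dy": -1.45, "dz": -2, "roll": 0, "claw": 0}
  ]
}}

```text
clock: 3.32
tcp_pos: [0.5255, -0.3995, 0.1601]
orientation: [0.0, -0.069, 0.998, -0.0]
wrist_force: [-0.4, -0.7, -0.7]
finger_gap: 0.043
grip_force: 0.0
```

```bash
python3 st.py
```

```text
3.325 [ 0.5255 -0.3995  0.1601] 97.9 [-0.77  0.5   0.16  1.22  0.   -0.91] 0.04295653418365201 [-0.4 -0.7 -0.7]
```

Emit:
{"api": "send_rows", "payload": {
  "increments": [
    {"dx": 0, "dy": 0, "dz": -0.6, "roll": 0, "claw": 0},
    {"dx": 0, "dy": 0, "dz": -1.2, "roll": 0, "claw": 0},
    {"dx": 0, "dy": 0, "dz": -1.8, "roll": 0, "claw": 0},
    {"dx": 0, "dy": 0, "dz": -1.8, "roll": 0, "claw": 0},
    {"dx": 0, "dy": 0, "dz": -1.8, "roll": 0, "claw": 0}
  ]
}}

```text
clock: 3.95
tcp_pos: [0.5251, -0.3996, 0.1137]
orientation: [-0.0, -0.069, 0.998, 0.0]
wrist_force: [-0.0, -0.5, -0.8]
finger_gap: 0.0425
grip_force: 0.0
```

```bash
python3 st.py;python3 st.py
```

```text
3.95 [ 0.5251 -0.3996  0.1137] 97.9 [-0.77  0.53  0.08  1.13  0.   -0.91] 0.04253423963272768 [-0.  -0.5 -0.8]
3.95 [ 0.5251 -0.3996  0.1137] 97.9 [-0.77  0.53  0.08  1.13  0.   -0.91] 0.04253423963272768 [-0.  -0.5 -0.8]
```

Emit:
{"api": "send_rows", "payload": {
  "increments": [
    {"dx": 0, "dy": 0, "dz": 0, "roll": 0, "claw": -0.5},
    {"dx": 0, "dy": 0, "dz": 0, "roll": 0, "claw": -0.8},
    {"dx": 0, "dy": 0, "dz": 0, "roll": 0, "claw": -1},
    {"dx": 0, "dy": 0, "dz": 0, "roll": 0, "claw": -1},
    {"dx": 0, "dy": 0, "dz": 0, "roll": 0, "claw": -1}
  ],
  "grip_force": 50
}}

```text
clock: 4.58
tcp_pos: [0.5252, -0.3999, 0.1142]
orientation: [0.0, -0.069, 0.998, -0.0]
wrist_force: [-1.5, -0.4, 3.3]
finger_gap: 0.0077
grip_force: 49.0
```

```bash
python3 st.py
```

```text
4.575 [ 0.5252 -0.3999  0.1142] 97.9 [-0.77  0.53  0.08  1.13 -0.   -0.91] 0.007738716862683668 [-1.5 -0.4  3.3]
```

Gripped, with a gap of about 8–9 mm. I'll lift slowly and straight.

Emit:
{"api": "send_rows", "payload": {
  "increments": [
    {"dx": 0, "dy": 0, "dz": 0.2, "roll": 0, "claw": -1},
    {"dx": 0, "dy": 0, "dz": 0.5, "roll": 0, "claw": -1},
    {"dx": 0, "dy": 0, "dz": 0.9, "roll": 0, "claw": -1},
    {"dx": 0, "dy": 0, "dz": 1.4, "roll": 0, "claw": -1},
    {"dx": 0, "dy": 0, "dz": 1.9, "roll": 0, "claw": -1}
  ]
}}

```text
clock: 5.2
tcp_pos: [0.5253, -0.3997, 0.1625]
orientation: [0.0, -0.069, 0.998, -0.0]
wrist_force: [0.8, -0.0, -1.2]
finger_gap: 0.0082
grip_force: 48.5
```

```bash
python3 st.py;python3 -c "
from workcell import *;import cv2
cv2.imwrite('pics/s1.png',cv2.resize(read_camera('scene')['image'][160:310,80:280],(800,600)))"
```

```text
5.2 [ 0.5253 -0.3997  0.1625] 97.9 [-0.77  0.5   0.16  1.23  0.   -0.91] 0.00817433088917961 [ 0.8 -0.  -1.2]
```

View pics/s1.png

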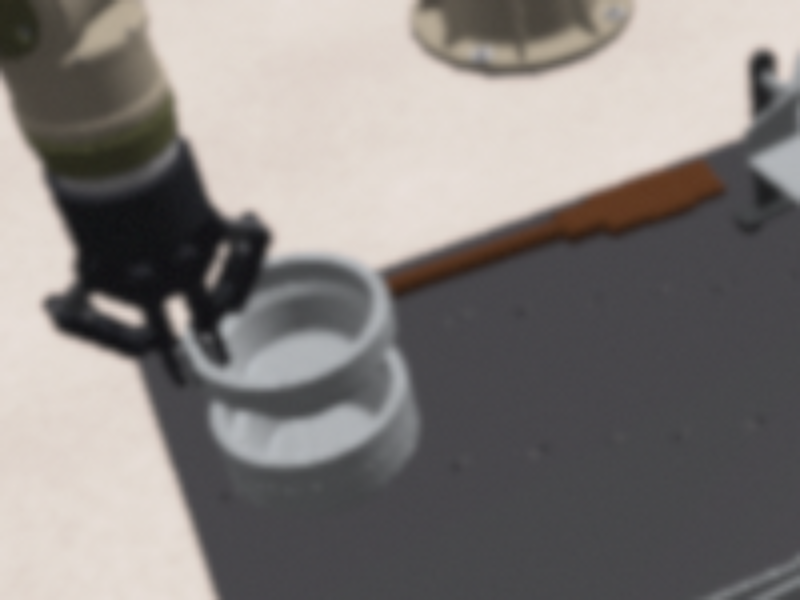

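The bowl is held level and the other two are still nested in place. Now I'll carry it towards the spout.

Emit:
{"api": "send_rows", "payload": {
  "increments": [
    {"dx": 0, "dy": 0.3, "dz": 0.5, "roll": 0, "claw": -1},
    {"dx": 0.3, "dy": 1.3, "dz": 0.6, "roll": 0, "claw": -1},
    {"dx": 0.7, "dy": 2.8, "dz": 0.6, "roll": 0, "claw": -1},
    {"dx": 1.1, "dy": 4.3, "dz": 0.6, "roll": 0, "claw": -1},
    {"dx": 1.5, "dy": 5.6, "dz": 0.2, "roll": 0, "claw": -1}
  ]
}}

```text
clock: 5.88
tcp_pos: [0.5633, -0.2566, 0.167]
orientation: [0.001, -0.07, 0.998, -0.0]
wrist_force: [0.5, 0.1, -2.2]
finger_gap: 0.0078
grip_force: 48.6
```

Emit:
{"api": "send_rows", "payload": {
  "increments": [
    {"dx": 0, "dy": 1, "dz": -0.5, "roll": 0, "claw": -1},
    {"dx": 0, "dy": 2, "dz": -1.2, "roll": 0, "claw": -1},
    {"dx": 0, "dy": 2.5, "dz": -2, "roll": 0, "claw": -1},
    {"dx": 0, "dy": 2.5, "dz": -2.6, "roll": 0, "claw": -1},
    {"dx": 0, "dy": 2.5, "dz": -2.8, "roll": 0, "claw": -1}
  ]
}}

```text
clock: 6.5
tcp_pos: [0.5621, -0.1964, 0.0953]
orientation: [-0.001, -0.069, 0.998, 0.0]
wrist_force: [0.0, -0.1, -1.2]
finger_gap: 0.008
grip_force: 48.7
```

```bash
python3 st.py
```

```text
6.5 [ 0.5621 -0.1964  0.0953] 98.0 [-0.47  0.43 -0.13  1.01 -0.   -0.61] 0.007950235110845617 [ 0.  -0.1 -1.2]
```

Emit:
{"api": "send_rows", "payload": {
  "increments": [
    {"dx": 0.1, "dy": 0.8, "dz": 0, "roll": 0, "claw": -1},
    {"dx": 0.2, "dy": 2, "dz": 0, "roll": 0, "claw": -1},
    {"dx": 0.3, "dy": 3.2, "dz": 0, "roll": 0, "claw": -1},
    {"dx": 0.3, "dy": 3.8, "dz": -0.2, "roll": 0, "claw": -1},
    {"dx": 0.3, "dy": 3.8, "dz": -0.6, "roll": 0, "claw": -1}
  ]
}}

```text
clock: 7.12
tcp_pos: [0.5707, -0.1014, 0.0816]
orientation: [0.001, -0.07, 0.998, -0.0]
wrist_force: [0.1, -0.2, -2.2]
finger_gap: 0.0081
grip_force: 48.7
```

Emit:
{"api": "send_rows", "payload": {
  "increments": [
    {"dx": 0, "dy": 0, "dz": -0.1, "roll": 0, "claw": -1},
    {"dx": 0, "dy": 0, "dz": -0.2, "roll": 0, "claw": -1},
    {"dx": 0, "dy": 0, "dz": -0.3, "roll": 0, "claw": -1},
    {"dx": 0, "dy": 0, "dz": -0.3, "roll": 0, "claw": -1},
    {"dx": 0, "dy": 0, "dz": -0.3, "roll": 0, "claw": -1}
  ]
}}

```text
clock: 7.75
tcp_pos: [0.5702, -0.1024, 0.0739]
orientation: [0.0, -0.069, 0.998, 0.0]
wrist_force: [-0.5, 0.6, -2.2]
finger_gap: 0.0079
grip_force: 48.8
```

```bash
python3 st.py
```

```text
7.75 [ 0.5702 -0.1024  0.0739] 97.9 [-0.32  0.41 -0.21  0.95  0.   -0.45] 0.00788023291919909 [-0.5  0.6 -2.2]
```

Still carrying the bowl's weight, so I'll lower slowly until contact.

Emit:
{"api": "send_rows", "payload": {
  "increments": [
    {"dx": 0, "dy": 0, "dz": -0.04, "roll": 0, "claw": -1},
    {"dx": 0, "dy": 0, "dz": -0.08, "roll": 0, "claw": -1},
    {"dx": 0, "dy": 0, "dz": -0.12, "roll": 0, "claw": -1},
    {"dx": 0, "dy": 0, "dz": -0.14, "roll": 0, "claw": -1},
    {"dx": 0, "dy": 0, "dz": -0.14, "roll": 0, "claw": -1}
  ]
}}

```text
clock: 8.38
tcp_pos: [0.5701, -0.1021, 0.0702]
orientation: [-0.0, -0.069, 0.998, 0.0]
wrist_force: [-0.8, -0.0, 0.0]
finger_gap: 0.0074
grip_force: 48.8
```

```bash
python3 st.py
```

```text
8.375 [ 0.5701 -0.1021  0.0702] 97.9 [-0.32  0.42 -0.21  0.94  0.   -0.45] 0.007432553733338663 [-0.8 -0.   0. ]
```

Emit:
{"api": "send_rows", "payload": {
  "increments": [
    {"dx": 0, "dy": 0, "dz": -0.02, "roll": 0, "claw": -1},
    {"dx": 0, "dy": 0, "dz": -0.05, "roll": 0, "claw": -1},
    {"dx": 0, "dy": 0, "dz": -0.05, "roll": 0, "claw": -1},
    {"dx": 0, "dy": 0, "dz": -0.05, "roll": 0, "claw": -1},
    {"dx": 0, "dy": 0, "dz": -0.05, "roll": 0, "claw": -1}
  ]
}}

```text
clock: 9.0
tcp_pos: [0.5701, -0.1021, 0.069]
orientation: [0.0, -0.069, 0.998, 0.0]
wrist_force: [0.9, -0.7, -0.8]
finger_gap: 0.0079
grip_force: 48.8
```

```bash
python3 st.py
```

```text
9.0 [ 0.5701 -0.1021  0.069 ] 97.9 [-0.32  0.42 -0.21  0.94  0.   -0.45] 0.00793010828598432 [ 0.9 -0.7 -0.8]
```

Noise is about 1 N, so I'll go down a little further.

Emit:
{"api": "send_rows", "payload": {
  "increments": [
    {"dx": 0, "dy": 0, "dz": -0.03, "roll": 0, "claw": -1},
    {"dx": 0, "dy": 0, "dz": -0.06, "roll": 0, "claw": -1},
    {"dx": 0, "dy": 0, "dz": -0.08, "roll": 0, "claw": -1},
    {"dx": 0, "dy": 0, "dz": -0.08, "roll": 0, "claw": -1},
    {"dx": 0, "dy": 0, "dz": -0.08, "roll": 0, "claw": -1}
  ]
}}

```text
clock: 9.62
tcp_pos: [0.5702, -0.1022, 0.0671]
orientation: [0.0, -0.069, 0.998, 0.0]
wrist_force: [-0.4, -0.2, -1.5]
finger_gap: 0.0078
grip_force: 48.8
```

```bash
python3 st.py
```

```text
9.625 [ 0.5702 -0.1022  0.0671] 97.9 [-0.32  0.42 -0.22  0.93  0.   -0.45] 0.007796996349971736 [-0.4 -0.2 -1.5]
```

Emit:
{"api": "send_rows", "payload": {
  "increments": [
    {"dx": 0, "dy": 0, "dz": -0.03, "roll": 0, "claw": -1},
    {"dx": 0, "dy": 0, "dz": -0.06, "roll": 0, "claw": -1},
    {"dx": 0, "dy": 0, "dz": -0.09, "roll": 0, "claw": -1},
    {"dx": 0, "dy": 0, "dz": -0.1, "roll": 0, "claw": -1},
    {"dx": 0, "dy": 0, "dz": -0.1, "roll": 0, "claw": -1}
  ]
}}

```text
clock: 10.25
tcp_pos: [0.5705, -0.1027, 0.0666]
orientation: [0.001, -0.069, 0.998, -0.001]
wrist_force: [-5.2, -0.6, 12.3]
finger_gap: 0.0082
grip_force: 51.2
```

```bash
python3 st.py
```

```text
10.25 [ 0.5705 -0.1027  0.0666] 97.9 [-0.32  0.42 -0.22  0.93 -0.   -0.45] 0.008230650163426504 [-5.2 -0.6 12.3]
```

Contact is confirmed at 12 N. I'll release and go up.

Emit:
{"api": "send_rows", "payload": {
  "increments": [
    {"dx": 0, "dy": 0, "dz": 0.05, "roll": 0, "claw": -0.7},
    {"dx": 0, "dy": 0, "dz": 0.05, "roll": 0, "claw": -0.4},
    {"dx": 0, "dy": 0, "dz": 0.05, "roll": 0, "claw": -0.3},
    {"dx": 0, "dy": 0, "dz": 0.3, "roll": 0, "claw": -0.3},
    {"dx": 0, "dy": 0, "dz": 1, "roll": 0, "claw": -0.3}
  ]
}}

```text
clock: 10.88
tcp_pos: [0.5693, -0.1018, 0.089]
orientation: [-0.001, -0.069, 0.998, 0.001]
wrist_force: [-0.2, -0.2, -0.3]
finger_gap: 0.0296
grip_force: 0.0
```

Emit:
{"api": "send_rows", "payload": {
  "increments": [
    {"dx": 0, "dy": -0.5, "dz": 2, "roll": 0, "claw": -0.3},
    {"dx": 0, "dy": -0.5, "dz": 4, "roll": 0, "claw": 0},
    {"dx": 0, "dy": -0.5, "dz": 6, "roll": 0, "claw": 0.5},
    {"dx": 0, "dy": -0.5, "dz": 8, "roll": 0, "claw": 1},
    {"dx": 0, "dy": -0.5, "dz": 9, "roll": 0, "claw": 1}
  ]
}}

```text
clock: 11.5
tcp_pos: [0.5708, -0.1148, 0.3183]
orientation: [0.002, -0.069, 0.998, -0.001]
wrist_force: [0.0, -0.5, -1.1]
finger_gap: 0.0857
grip_force: 0.0
```

```bash
python3 st.py;python3 -c "
from workcell import *;import cv2,pickle
c=read_camera('wrist');pickle.dump(c,open('w2.pkl','wb'));cv2.imwrite('pics/w2.png',c['image'])"
```

```text
11.5 [ 0.5708 -0.1148  0.3183] 97.9 [-0.34  0.32  0.27  1.51  0.   -0.47] 0.08565972908642691 [ 0.  -0.5 -1.1]
```

View pics/w2.png

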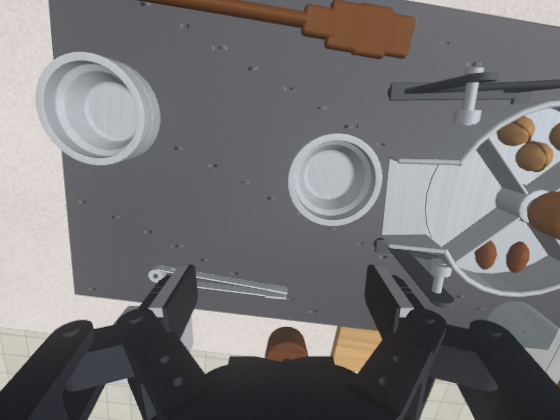

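The bowl stands upright in front of the spout, with its rim centred near (335,179). The lip's floor end is at about u 386. I'll check its alignment with the spout axis.

Run:
```python
from h import *
C=pickle.load(open("w2.pkl","rb"))
print("bowl",atz(C,335.5,179,.082).round(4))
for p in((392,161),(384,236)):print("lip",atz(C,*p,.164).round(4))
q=[.5364,.1193,.027,1.7125];c,s=np.cos(q[3]),np.sin(q[3])
W=lambda x,y,z:[q[0]+c*x-s*y,q[1]+s*x+c*y,q[2]+z]
print("under",np.round(W(-.165,0,0),4));print(proj(C,[W(-.128,.041,.137),W(-.128,-.041,.137),W(0,0,.214)]).round(1))
```

```text
bowl [ 0.5589 -0.0438  0.082 ]
lip [ 0.5185 -0.0084  0.164 ]
lip [0.5995 0.0036 0.164 ]
under [ 0.5597 -0.044   0.027 ]
[[388.5 155.7]
 [380.3 231.6]
 [575.9 219.1]]
```

Bowl centre is (0.559, −0.044) against a target of (0.560, −0.044). Next I'll go over the knob, pre-turning by −92.5° on the way.

Emit:
{"api": "send_rows", "payload": {
  "increments": [
    {"dx": -0.2, "dy": 1.6, "dz": 0, "roll": -1.2, "claw": 1},
    {"dx": -0.4, "dy": 3.2, "dz": 0, "roll": -2.4, "claw": 1},
    {"dx": -0.7, "dy": 4.8, "dz": 0, "roll": -3.6, "claw": 1},
    {"dx": -1, "dy": 6.4, "dz": 0, "roll": -4.8, "claw": 1},
    {"dx": -1.2, "dy": 7.5, "dz": 0, "roll": -6, "claw": 1}
  ]
}}

```text
clock: 12.18
tcp_pos: [0.5394, 0.0745, 0.3143]
orientation: [-0.0, 0.345, 0.939, 0.0]
wrist_force: [0.3, -0.4, 0.1]
finger_gap: 0.0854
grip_force: 0.0
```

Emit:
{"api": "send_rows", "payload": {
  "increments": [
    {"dx": 0, "dy": 0.8, "dz": 0, "roll": -1.2, "claw": 1},
    {"dx": 0, "dy": 1.5, "dz": 0, "roll": -2.4, "claw": 1},
    {"dx": 0, "dy": 1.8, "dz": 0, "roll": -3.6, "claw": 1},
    {"dx": 0, "dy": 1.8, "dz": 0, "roll": -4.8, "claw": 1},
    {"dx": 0, "dy": 1.8, "dz": 0, "roll": -5.6, "claw": 1}
  ]
}}

```text
clock: 12.8
tcp_pos: [0.5399, 0.1181, 0.3141]
orientation: [-0.0, 0.676, 0.737, -0.0]
wrist_force: [-0.6, 0.2, -0.2]
finger_gap: 0.0851
grip_force: 0.0
```

```bash
python3 st.py;python3 -c "
from workcell import *;import cv2,pickle
c=read_camera('wrist');pickle.dump(c,open('w3.pkl','wb'));cv2.imwrite('pics/w3.png',c['image'])"
```

```text
12.8 [0.5399 0.1181 0.3141] 4.9 [0.07 0.26 0.18 1.49 0.   1.56] 0.08513206728412039 [-0.6  0.2 -0.2]
```

View pics/w3.png

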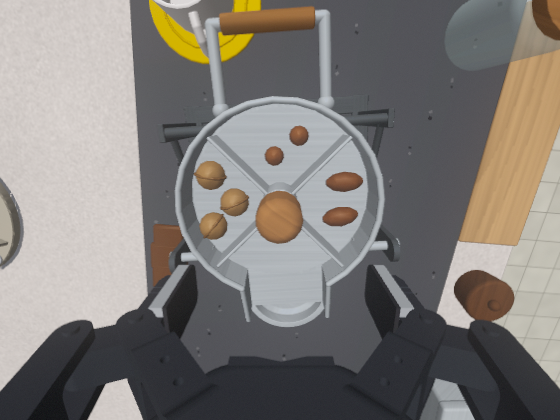

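Wrist view: knob top at (279,217), pan rim from u 175 to 384 with its top at v 97, sleeve ends at (221,22) and (314,18), and the walnuts on the left. I'll refine the stand pose from these.

Run:
```python
from h import *
C=pickle.load(open("w3.pkl","rb"))
k=atz(C,279,217,.241);print("knobtop",k.round(4))
a=np.linspace(0,6.28,361)
from scipy.optimize import least_squares as LS
f=lambda p:(lambda t:[t[:,0].min()-175.5,t[:,0].max()-384.5,t[:,1].min()-97])(proj(C,np.c_[p[0]+.0925*np.cos(a),p[1]+.0925*np.sin(a),0*a+p[2]]))
r=LS(f,[.537,.12,.206],x_scale=.01);print("rim",r.x.round(4))
h=[atz(C,*p,.183) for p in((221,22),(314,18))];m=(h[0]+h[1])/2;print("handle",m.round(4),np.linalg.norm(h[1]-h[0]))
k=(r.x+k)/2; v=m-k;print("dist",np.hypot(*v[:2]),np.degrees(np.arctan2(v[1],v[0])))
v=h[1]-h[0];print("bar",np.degrees(np.arctan2(v[1],v[0])))
for p in((208,137),(350,137)):
  w=atz(C,*p,.199)-k;print(np.degrees(np.arctan2(w[1],w[0])).round(1),np.hypot(*w[:2]))
for p in((210,175),(234,202),(213,226)):
  w=atz(C,*p,.182)-k;print("wal",np.degrees(np.arctan2(w[1],w[0])).round(1))
```

```text
knobtop [0.5371 0.1231 0.241 ]
rim [0.5379 0.1202 0.2081]
handle [0.5148 0.2717 0.183 ] 0.07594972140500977
dist 0.15178122728942728 98.60153672709744
bar 6.956316716849888
140.7 0.08554922480670214
49.5 0.08479871200421255
wal 165.2
wal -171.3
wal -152.5
```

Emit:
{"api": "send_rows", "payload": {
  "increments": [
    {"dx": -0.1, "dy": 0.1, "dz": -1, "roll": 0, "claw": 0.5},
    {"dx": -0.1, "dy": 0.1, "dz": -2, "roll": 0, "claw": 0.5},
    {"dx": -0.1, "dy": 0.1, "dz": -3, "roll": 0, "claw": 0.5},
    {"dx": -0.1, "dy": 0.1, "dz": -4, "roll": 0, "claw": 0.5},
    {"dx": -0.1, "dy": 0.1, "dz": -4.1, "roll": 0, "claw": 0.5}
  ],
  "grip_force": 40
}}

```text
clock: 13.48
tcp_pos: [0.5361, 0.1202, 0.2101]
orientation: [-0.001, 0.674, 0.738, -0.001]
wrist_force: [-0.5, 1.0, -0.2]
finger_gap: 0.0642
grip_force: 0.0
```

```bash
python3 st.py
```

```text
13.475 [0.5361 0.1202 0.2101] 5.2 [ 0.07  0.27 -0.06  1.24  0.    1.55] 0.06416405557170263 [-0.5  1.  -0.2]
```

Emit:
{"api": "send_rows", "payload": {
  "increments": [
    {"dx": 0, "dy": 0, "dz": 0, "roll": 0, "claw": 0},
    {"dx": 0, "dy": 0, "dz": 0, "roll": 0, "claw": -0.5},
    {"dx": 0, "dy": 0, "dz": 0, "roll": 0, "claw": -0.5},
    {"dx": 0, "dy": 0, "dz": 0, "roll": 0, "claw": -0.5},
    {"dx": 0, "dy": 0, "dz": 0, "roll": 0, "claw": -0.5}
  ]
}}

```text
clock: 14.1
tcp_pos: [0.5382, 0.1204, 0.2133]
orientation: [0.001, 0.675, 0.738, 0.001]
wrist_force: [-1.9, -0.6, 6.2]
finger_gap: 0.0371
grip_force: 41.3
```

```bash
python3 st.py
```

```text
14.1 [0.5382 0.1204 0.2133] 5.1 [ 0.07  0.27 -0.06  1.24 -0.    1.56] 0.0370923061253049 [-1.9 -0.6  6.2]
```

Emit:
{"api": "send_rows", "payload": {
  "increments": [
    {"dx": 0, "dy": 0, "dz": 0, "roll": 0.4, "claw": -0.5},
    {"dx": 0, "dy": 0, "dz": 0, "roll": 1.2, "claw": -0.5},
    {"dx": 0, "dy": 0, "dz": 0, "roll": 2.1, "claw": -0.5},
    {"dx": 0, "dy": 0, "dz": 0, "roll": 3.0, "claw": -0.5},
    {"dx": 0, "dy": 0, "dz": 0, "roll": 3.9, "claw": -0.5}
  ]
}}

```text
clock: 14.72
tcp_pos: [0.5379, 0.1202, 0.2133]
orientation: [0.001, 0.45, 0.893, 0.0]
wrist_force: [-2.0, -1.0, 6.1]
finger_gap: 0.0373
grip_force: 41.4
```

Emit:
{"api": "send_rows", "payload": {
  "increments": [
    {"dx": 0, "dy": 0, "dz": 0, "roll": 0.9, "claw": -0.5},
    {"dx": 0, "dy": 0, "dz": 0, "roll": 1.8, "claw": -0.5},
    {"dx": 0, "dy": 0, "dz": 0, "roll": 2.7, "claw": -0.5},
    {"dx": 0, "dy": 0, "dz": 0, "roll": 3.6, "claw": -0.5},
    {"dx": 0, "dy": 0, "dz": 0, "roll": 4.5, "claw": -0.5}
  ]
}}

```text
clock: 15.35
tcp_pos: [0.5377, 0.1198, 0.2132]
orientation: [0.001, 0.152, 0.988, -0.0]
wrist_force: [-3.8, -2.5, 6.7]
finger_gap: 0.0369
grip_force: 41.4
```

Emit:
{"api": "send_rows", "payload": {
  "increments": [
    {"dx": 0, "dy": 0, "dz": 0, "roll": 0.9, "claw": -0.5},
    {"dx": 0, "dy": 0, "dz": 0, "roll": 1.8, "claw": -0.5},
    {"dx": 0, "dy": 0, "dz": 0, "roll": 2.7, "claw": -0.5},
    {"dx": 0, "dy": 0, "dz": 0, "roll": 3.2, "claw": -0.5},
    {"dx": 0, "dy": 0, "dz": 0, "roll": 3.2, "claw": -0.5}
  ]
}}

```text
clock: 15.98
tcp_pos: [0.5377, 0.1196, 0.2133]
orientation: [0.001, -0.069, 0.998, -0.001]
wrist_force: [-3.3, -3.0, 6.8]
finger_gap: 0.037
grip_force: 41.4
```

```bash
python3 st.py
```

```text
15.975 [0.5377 0.1196 0.2133] 97.9 [ 0.07  0.27 -0.06  1.24 -0.   -0.06] 0.03696204483599149 [-3.3 -3.   6.8]
```

Emit:
{"api": "send_rows", "payload": {
  "increments": [
    {"dx": 0, "dy": 0, "dz": 0, "roll": 0, "claw": 0},
    {"dx": 0, "dy": 0, "dz": 0, "roll": 0, "claw": 0.4},
    {"dx": 0, "dy": 0, "dz": 1.2, "roll": 0, "claw": 0.4},
    {"dx": 0, "dy": 0, "dz": 2.6, "roll": 0, "claw": 0.4},
    {"dx": 0, "dy": 1, "dz": 4, "roll": 0, "claw": 0.4}
  ]
}}

```text
clock: 16.6
tcp_pos: [0.5378, 0.1447, 0.3128]
orientation: [-0.0, -0.068, 0.998, -0.0]
wrist_force: [0.1, 0.0, 0.0]
finger_gap: 0.0598
grip_force: 0.0
```

```bash
python3 st.py;python3 -c "
from workcell import *;import cv2,pickle
c=read_camera('wrist');pickle.dump(c,open('w4.pkl','wb'));cv2.imwrite('pics/w4.png',c['image'])"
```

```text
16.6 [0.5378 0.1447 0.3128] 97.8 [ 0.12  0.27  0.19  1.49 -0.   -0.02] 0.05977110978279727 [0.1 0.  0. ]
```

View pics/w4.png

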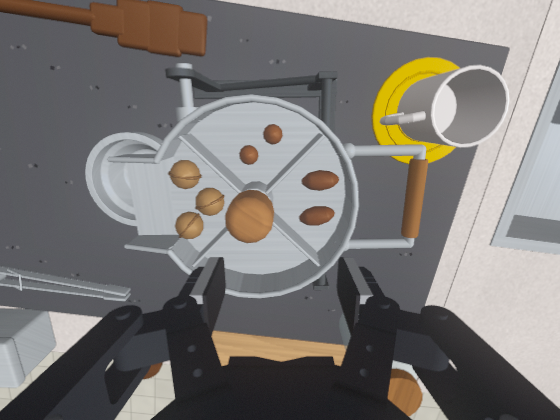

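The walnuts now face the spout (at (185,174), (209,201) and (189,225)), and the dividers bracket the gap symmetrically. The sleeve ends are at (417,163) and (411,235). On to the handle.

Run:
```python
from h import *
C=pickle.load(open("w4.pkl","rb"))
h=[atz(C,*p,.183) for p in((417,162),(411,236))];print(((h[0]+h[1])/2).round(4),np.linalg.norm(h[1]-h[0]))
u=np.array([np.cos(np.radians(-82)),np.sin(np.radians(-82))])
for t in np.arange(0,.75,.1):
    print(t.round(2),(np.r_[u*(212-(212*np.cos(t)-16*np.sin(t))),212*np.sin(t)+16*np.cos(t)-16]/25).round(2))
```

```text
[0.5172 0.2724 0.183 ] 0.07429563825794665
0.0 [ 0. -0.  0.]
0.1 [ 0.01 -0.11  0.84]
0.2 [ 0.04 -0.29  1.67]
0.3 [ 0.08 -0.56  2.48]
0.4 [ 0.13 -0.91  3.25]
0.5 [ 0.19 -1.33  3.99]
0.6 [ 0.26 -1.82  4.68]
0.7 [ 0.33 -2.38  5.31]
```

Emit:
{"api": "send_rows", "payload": {
  "increments": [
    {"dx": -0.2, "dy": 1.5, "dz": 0, "roll": 0, "claw": 0.2},
    {"dx": -0.5, "dy": 3, "dz": 0, "roll": 0, "claw": 0},
    {"dx": -0.9, "dy": 5, "dz": 0, "roll": 0, "claw": 0},
    {"dx": -0.9, "dy": 5, "dz": -1, "roll": 0, "claw": 0},
    {"dx": -0.9, "dy": 5, "dz": -2, "roll": 0, "claw": 0}
  ],
  "grip_force": 25
}}

```text
clock: 17.27
tcp_pos: [0.515, 0.2716, 0.2611]
orientation: [0.0, -0.07, 0.998, 0.0]
wrist_force: [0.1, 0.4, -0.1]
finger_gap: 0.0425
grip_force: 0.0
```

```bash
python3 st.py
```

```text
17.275 [0.515  0.2716 0.2611] 98.0 [0.35 0.32 0.13 1.38 0.   0.21] 0.042534651588619875 [ 0.1  0.4 -0.1]
```

Emit:
{"api": "send_rows", "payload": {
  "increments": [
    {"dx": 0, "dy": 0, "dz": -1, "roll": 0, "claw": 0},
    {"dx": 0, "dy": 0, "dz": -2, "roll": 0, "claw": 0},
    {"dx": 0, "dy": 0, "dz": -3, "roll": 0, "claw": 0},
    {"dx": 0, "dy": 0, "dz": -3.8, "roll": 0, "claw": 0},
    {"dx": 0, "dy": 0, "dz": -3.8, "roll": 0, "claw": 0}
  ]
}}

```text
clock: 17.9
tcp_pos: [0.5138, 0.27, 0.165]
orientation: [-0.002, -0.069, 0.998, -0.0]
wrist_force: [1.1, 0.4, 0.4]
finger_gap: 0.0425
grip_force: 0.0
```

Emit:
{"api": "send_rows", "payload": {
  "increments": [
    {"dx": 0, "dy": 0, "dz": 0, "roll": 0, "claw": -0.4},
    {"dx": 0, "dy": 0, "dz": 0, "roll": 0, "claw": -0.8},
    {"dx": 0, "dy": 0, "dz": 0, "roll": 0, "claw": -0.9},
    {"dx": 0, "dy": 0, "dz": 0, "roll": 0, "claw": -0.9},
    {"dx": 0, "dy": 0, "dz": 0, "roll": 0, "claw": -0.9}
  ]
}}

```text
clock: 18.52
tcp_pos: [0.5159, 0.2701, 0.1682]
orientation: [0.001, -0.069, 0.998, -0.0]
wrist_force: [0.0, -4.3, 5.7]
finger_gap: 0.015
grip_force: 24.9
```

```bash
python3 st.py
```

```text
18.525 [0.5159 0.2701 0.1682] 97.9 [ 0.34  0.35 -0.06  1.16 -0.    0.21] 0.015034950315837771 [ 0.  -4.3  5.7]
```

Emit:
{"api": "send_rows", "payload": {
  "increments": [
    {"dx": 0, "dy": -0.03, "dz": 0.3, "roll": 0, "claw": -0.9},
    {"dx": 0.01, "dy": -0.09, "dz": 0.75, "roll": 0, "claw": -0.9},
    {"dx": 0.02, "dy": -0.19, "dz": 1.25, "roll": 0, "claw": -0.9},
    {"dx": 0.04, "dy": -0.3, "dz": 1.7, "roll": 0, "claw": -0.9},
    {"dx": 0.06, "dy": -0.42, "dz": 2.08, "roll": 0, "claw": -0.9}
  ]
}}

```text
clock: 19.15
tcp_pos: [0.5172, 0.2605, 0.2193]
orientation: [0.0, -0.069, 0.998, 0.001]
wrist_force: [5.8, 1.1, -4.7]
finger_gap: 0.015
grip_force: 24.5
```

```bash
python3 st.py
```

```text
19.15 [0.5172 0.2605 0.2193] 97.9 [0.33 0.32 0.03 1.28 0.   0.19] 0.015021711214037097 [ 5.8  1.1 -4.7]
```

Emit:
{"api": "send_rows", "payload": {
  "increments": [
    {"dx": 0.02, "dy": -0.11, "dz": 0.32, "roll": 0, "claw": -0.9},
    {"dx": 0.04, "dy": -0.24, "dz": 0.64, "roll": 0, "claw": -0.9},
    {"dx": 0.06, "dy": -0.38, "dz": 0.95, "roll": 0, "claw": -0.9},
    {"dx": 0.08, "dy": -0.53, "dz": 1.26, "roll": 0, "claw": -0.9},
    {"dx": 0.1, "dy": -0.69, "dz": 1.55, "roll": 0, "claw": -0.9}
  ]
}}

```text
clock: 19.77
tcp_pos: [0.5197, 0.2442, 0.2586]
orientation: [0.001, -0.07, 0.998, 0.002]
wrist_force: [4.6, 5.1, -3.4]
finger_gap: 0.0152
grip_force: 24.4
```

```bash
python3 st.py
```

```text
19.775 [0.5197 0.2442 0.2586] 98.0 [0.3  0.3  0.1  1.36 0.   0.16] 0.015175092370524588 [ 4.6  5.1 -3.4]
```

Emit:
{"api": "send_rows", "payload": {
  "increments": [
    {"dx": 0.02, "dy": -0.13, "dz": 0.22, "roll": 0, "claw": -0.9},
    {"dx": 0.04, "dy": -0.27, "dz": 0.43, "roll": 0, "claw": -0.9},
    {"dx": 0.06, "dy": -0.41, "dz": 0.64, "roll": 0, "claw": -0.9},
    {"dx": 0.08, "dy": -0.56, "dz": 0.85, "roll": 0, "claw": -0.9},
    {"dx": 0.1, "dy": -0.71, "dz": 1.05, "roll": 0, "claw": -0.9}
  ]
}}

```text
clock: 20.4
tcp_pos: [0.5223, 0.2275, 0.2855]
orientation: [0.001, -0.07, 0.998, 0.003]
wrist_force: [3.7, 8.4, 0.4]
finger_gap: 0.0149
grip_force: 24.3
```

```bash
python3 st.py;python3 -c "
from workcell import *;import cv2,pickle
c=read_camera('wrist')['image'];t=read_camera('top')['image'];s=read_camera('scene')['image']
import numpy as np
f=lambda i,x,y,w,h:cv2.resize(i[y:y+h,x:x+w],(400,300),interpolation=cv2.INTER_CUBIC)
cv2.imwrite('pics/m5.png',np.vstack([np.hstack([f(c,0,0,560,420),f(t,200,160,120,90)]),np.hstack([f(s,220,130,160,120),f(s,240,170,80,60)])]))"
```

```text
20.4 [0.5223 0.2275 0.2855] 98.0 [0.27 0.29 0.15 1.42 0.01 0.13] 0.01485969726946496 [3.7 8.4 0.4]
```

View pics/m5.png

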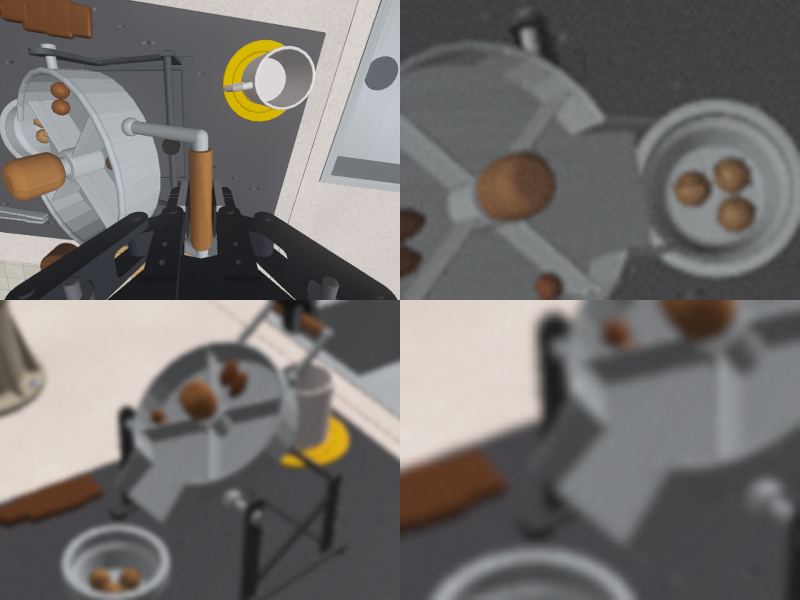

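All three walnuts are in the bowl, and the other nuts are still in their compartments. I'll lower gently along the same arc.

Emit:
{"api": "send_rows", "payload": {
  "increments": [
    {"dx": -0.02, "dy": 0.15, "dz": -0.2, "roll": 0, "claw": -0.9},
    {"dx": -0.04, "dy": 0.3, "dz": -0.41, "roll": 0, "claw": -0.9},
    {"dx": -0.06, "dy": 0.44, "dz": -0.62, "roll": 0, "claw": -0.9},
    {"dx": -0.08, "dy": 0.58, "dz": -0.83, "roll": 0, "claw": -0.9},
    {"dx": -0.1, "dy": 0.71, "dz": -1.05, "roll": 0, "claw": -0.9}
  ]
}}

```text
clock: 21.18
tcp_pos: [0.5197, 0.2442, 0.2589]
orientation: [0.001, -0.07, 0.998, 0.001]
wrist_force: [3.8, 4.6, 0.6]
finger_gap: 0.0147
grip_force: 24.9
```

Emit:
{"api": "send_rows", "payload": {
  "increments": [
    {"dx": -0.02, "dy": 0.16, "dz": -0.29, "roll": 0, "claw": -0.9},
    {"dx": -0.04, "dy": 0.31, "dz": -0.6, "roll": 0, "claw": -0.9},
    {"dx": -0.06, "dy": 0.45, "dz": -0.91, "roll": 0, "claw": -0.9},
    {"dx": -0.08, "dy": 0.58, "dz": -1.23, "roll": 0, "claw": -0.9},
    {"dx": -0.1, "dy": 0.69, "dz": -1.55, "roll": 0, "claw": -0.9}
  ]
}}

```text
clock: 21.8
tcp_pos: [0.5171, 0.2606, 0.2193]
orientation: [0.001, -0.069, 0.998, 0.001]
wrist_force: [4.3, 2.5, -1.3]
finger_gap: 0.0151
grip_force: 25.4
```

Emit:
{"api": "send_rows", "payload": {
  "increments": [
    {"dx": -0.02, "dy": 0.1, "dz": -0.35, "roll": 0, "claw": -0.9},
    {"dx": -0.03, "dy": 0.18, "dz": -0.7, "roll": 0, "claw": -0.9},
    {"dx": -0.04, "dy": 0.26, "dz": -1.05, "roll": 0, "claw": -0.9},
    {"dx": -0.05, "dy": 0.32, "dz": -1.35, "roll": 0, "claw": -0.9},
    {"dx": -0.05, "dy": 0.36, "dz": -1.6, "roll": 0, "claw": -0.9}
  ]
}}

```text
clock: 22.42
tcp_pos: [0.5155, 0.2691, 0.1788]
orientation: [0.0, -0.069, 0.998, 0.0]
wrist_force: [4.3, 2.7, -3.1]
finger_gap: 0.0147
grip_force: 25.5
```

```bash
python3 st.py
```

```text
22.425 [0.5155 0.2691 0.1788] 97.9 [ 0.34  0.34 -0.04  1.19  0.    0.2 ] 0.014651303707994986 [ 4.3  2.7 -3.1]
```

Emit:
{"api": "send_rows", "payload": {
  "increments": [
    {"dx": 0, "dy": 0.02, "dz": -0.12, "roll": 0, "claw": -0.9},
    {"dx": 0, "dy": 0.04, "dz": -0.24, "roll": 0, "claw": -0.9},
    {"dx": 0, "dy": 0.05, "dz": -0.36, "roll": 0, "claw": -0.9},
    {"dx": 0, "dy": 0.06, "dz": -0.44, "roll": 0, "claw": -0.9},
    {"dx": -0.01, "dy": 0.06, "dz": -0.48, "roll": 0, "claw": -0.9}
  ]
}}

```text
clock: 23.05
tcp_pos: [0.5155, 0.27, 0.1707]
orientation: [0.002, -0.069, 0.998, -0.0]
wrist_force: [-3.4, -3.4, 20.3]
finger_gap: 0.0149
grip_force: 27.3
```

```bash
python3 st.py
```

```text
23.05 [0.5155 0.27   0.1707] 97.9 [ 0.35  0.35 -0.06  1.16 -0.    0.21] 0.014885550081469882 [-3.4 -3.4 20.3]
```

Level on its stop. I'll ease off, release and retreat.

Emit:
{"api": "send_rows", "payload": {
  "increments": [
    {"dx": 0, "dy": 0, "dz": 0.06, "roll": 0, "claw": -0.9},
    {"dx": 0, "dy": 0, "dz": 0.08, "roll": 0, "claw": -0.6},
    {"dx": 0, "dy": 0, "dz": 0.08, "roll": 0, "claw": -0.2},
    {"dx": 0, "dy": 0, "dz": 0.08, "roll": 0, "claw": 0},
    {"dx": 0, "dy": 0, "dz": 0.3, "roll": 0, "claw": 0}
  ]
}}

```text
clock: 23.68
tcp_pos: [0.5144, 0.2702, 0.1739]
orientation: [-0.001, -0.069, 0.998, -0.0]
wrist_force: [0.7, -0.3, 0.7]
finger_gap: 0.0427
grip_force: 0.0
```

Emit:
{"api": "send_rows", "payload": {
  "increments": [
    {"dx": 0, "dy": 0, "dz": 1, "roll": 0, "claw": 0},
    {"dx": 0, "dy": 0, "dz": 3, "roll": 0, "claw": 0},
    {"dx": 0, "dy": 1, "dz": 5, "roll": 0, "claw": 0},
    {"dx": -0.5, "dy": 3, "dz": 6, "roll": 0, "claw": 0},
    {"dx": -1, "dy": 5, "dz": 6, "roll": 0, "claw": 0}
  ]
}}

```text
clock: 24.3
tcp_pos: [0.491, 0.3968, 0.328]
orientation: [0.003, -0.068, 0.998, 0.001]
wrist_force: [1.5, -0.5, 0.2]
finger_gap: 0.0427
grip_force: 0.0
```

Emit:
{"api": "send_rows", "payload": {
  "increments": [
    {"dx": -1, "dy": 1, "dz": 0, "roll": 0, "claw": 0},
    {"dx": -3, "dy": 2, "dz": 0, "roll": 0, "claw": 0},
    {"dx": -4, "dy": 3, "dz": 0, "roll": 0, "claw": 0},
    {"dx": -4, "dy": 3, "dz": 0, "roll": 0, "claw": 0},
    {"dx": -4, "dy": 3, "dz": 0, "roll": 0, "claw": 0}
  ]
}}

```text
clock: 24.92
tcp_pos: [0.3904, 0.4703, 0.3246]
orientation: [0.0, -0.069, 0.998, -0.0]
wrist_force: [0.5, -0.1, 0.0]
finger_gap: 0.0429
grip_force: 0.0
```

```bash
python3 st.py;python3 -c "
from workcell import *;import cv2,pickle
import numpy as np
t=read_camera('top')['image'];s=read_camera('scene')['image']
f=lambda i,x,y,w,h:cv2.resize(i[y:y+h,x:x+w],(400,300),interpolation=cv2.INTER_CUBIC)
cv2.imwrite('pics/m6.png',np.vstack([np.hstack([f(t,90,100,400,300),f(t,130,155,160,120)]),np.hstack([f(s,100,0,400,300),f(s,220,130,160,120)])]))"
```

```text
24.925 [0.3904 0.4703 0.3246] 97.9 [ 0.75  0.39  0.38  1.56 -0.    0.61] 0.04285942733510182 [ 0.5 -0.1  0. ]
```

View pics/m6.png

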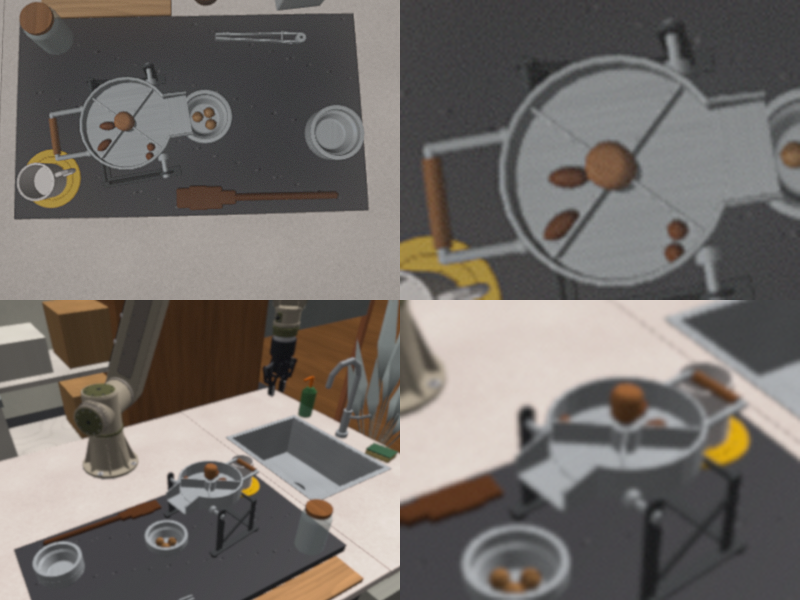

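The pan is level, the three walnuts are in the bowl, and the other four nuts are still in the carousel. The mug, spoon, tongs and the two stacked bowls have not moved, and the arm is clear.

```bash
python3 -c "
from workcell import *
print(hand_in())"
```

```text
the job is handed in; nothing more can be done
None
```

The job is done and handed in at about 25 s: all three walnuts are in the bowl under the spout, the carousel is back to level with the other nuts still in it, and the other two bowls, mug, spoon and tongs were left in place.

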